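# Find the softest key spring and mark it

## Robot

A 6-joint arm with a two-finger parallel gripper is mounted at the origin on the work surface. World frame = base frame: x ahead of the robot, y to its left, z up, the work surface at z = 0. Lengths are in m, angles in rad, forces in N, time in s.
With the tool pointing down it reaches from about 0.35 to 0.925 m from the base axis. Payload 6.4 kg.
Tool frame: the origin (TCP) lies at the very end of the fingers, on their centre line; the grasp point (between the pads) lies 19 mm behind it (robot.pinch_z is the distance from the TCP to the grasp point, in m); z points along the fingers, y is the line along which they close (so a half turn about z gives the same grasp; the last joint's range is limited). The gripper opens to 94 mm and grips with 3 to 60 N. Pads are 16 mm wide; open, the fingers measure 119 mm over their backs; the gripper's body (75 mm by 177 mm) begins 78 mm behind the grasp point.
Start: joints at [1.074, 0.245, 1.558, -0, 1.339, -0.174], TCP at [0.206, 0.616, 0.17] pointing down, gripper open.
Joint ranges: [-3.13, 3.13], [-1.02, 2.26], [0.13, 2.54], [-0.95, 4.09], [0.21, 2.88], [-2.74, 2.74]. Speed limits (rad/s): [2.57, 2.57, 3.14, 3.14, 3.14, 3.14].

## Interface

Orientations are given as a rotation vector (axis times angle).
In Python, from cell import robot gives the robot as it stands.
- The arm moves only by the tool step_arm, never from a script. Its argument "moves" is a list of rows, each an object of numbers: "x", "y", "z": the shift along the tool's x, y, z scaled (see below); "rx", "ry", "rz": the turn, a rotation vector about the tool's x, y, z scaled (see below); "gripper": the opening, from 0 (shut) to 1 (fully open). A call has 1 to 10 rows; each row shifts and turns the commanded pose from where the row before left it, along the tool's axes as they then stand; what a row does not reach is not made up. The controller multiplies each number of a shift by 0.3 m and each number of a turn by pi rad. A row lasts 1/8 s, in which the tool goes at most 62.5 mm and 10.7 degrees, less where a joint would pass 70% of its speed; a pose out of reach is approached as far as the arm can. A call with a number of a shift or a turn outside -1 to 1 is refused whole. A call with a gripper value outside its range is refused whole. The fingers move at their own pace and stop on an object; "grip_force" is the grip in N (left out, the last holds). Time passes only in rows, so rows that do not move let the fingers close. It gives the time, the measured TCP pose, the force, the opening and the grip force at its end, in the units of the state.
- robot.get_obs(): the state, without advancing time (a new reading comes with each control period).
- robot.capture(name): name is "scene" or "side" or "wrist"; returns (picture, depth): 420x560x3 uint8, red, green, blue; 420x560 float32, m along the optical axis (not along the pixel's ray), 0 where there is no reading.
- robot.get_calibration(name): a dict with "K" (3x3 intrinsics, pixels), "cam_to_world" (4x4, takes a point from camera to world coordinates). Camera axes: x right, y up, looking along -z (the intrinsics and any distortion apply to the point x, -y, -z); pixel columns grow to the right and rows downward; lengths in m; the calibration is good to about 2 mm. A picture is of the moment at which its call begins: read the wrist's pose just before it. get_calibration takes no time and is no camera call; for the wrist camera it gives the pose at the moment of the call.
- robot.close_job(): hands the job in; it is judged then, once.
Trained networks look in the newest picture that a camera, given by its name, has taken for a name from the list of things; names that differ only in an ending like _2 or _b are one class to them, and where a whole thing is asked for, a point or a joint stands for the part that bears it (a point fixed in the world has none). Each returns a list of dicts, best first, with "score" (0 to 1); they miss things now and then, are a little off and sometimes report something else, mostly with a low value. They report only what shows in the picture. A call takes as long as a camera call.
- robot.recognise(thing, camera): "position" ([x, y, z] in m, in world coordinates, good to about 4 mm: the middle of the surface that is visible of it).
- robot.trace(thing, camera): "mask" (420x560 bool, what is visible of it).
- robot.tip_of(thing, camera): "position" ([x, y, z] in m, in world coordinates, good to about 4 mm: a listed point, or the origin of a listed thing).
The state is a dict: "t": time; "qpos": joint angles; "dq": joint speeds; "effort": joint torques, N m; "tool_pos": TCP position; "orientation": TCP orientation; "ft_force": force on the tool from outside, world axes, zero at the start; "moment": the same for the moment, N m; "opening": finger opening in m; "grasp_force": force on a finger pad.
Only numpy, scipy, OpenCV 4.12 (cv2) and the standard library are available. Lean on these libraries where they do the work, as an engineer would, in place of code of your own. Each camera call takes 0.05 s, during which the arm holds its last target. There are 200 camera calls.

## Task

Working from the robot's left to its right, press each of the three sprung pads in turn at least 5 mm down with the fingertips to feel its spring. Then push the tag on the block with the softest pad right down to its stop, leaving the other two tags up. Only touch and press: do not pick up or move anything else on the bench, and let go at the end.

Things in the scene. Friction and masses are not known exactly. Their poses are not given: they have to be found in the camera images.
- pad_a_top (a point): Centre of the top face of one of three identical white sprung pads (a square keycap 50 x 50 mm, top face about 40 x 40 mm, 12 mm thick) on the robot-side end of a grey tester block 150 x 84 mm and 36 mm high, screwed to the bench. At rest this point is 60 mm above the bench. Its x axis points along the block towards that block's tag. The letter tells nothing about place; the blocks look the same.
- pad_a (a joint): Travel of that pad straight down, m: 0 at rest, 0.012 bottomed. It springs back when let go. Each has under 1 N of preload (the softest sinks 0.1 mm under its own weight, too little to see), then a constant spring rate; the three rates lie between 200 and 1000 N/m and each is about twice or half the next.
- tag_a_top (a point): Centre of the top of the white T-shaped tag on the same block as the pad of the same letter, 80 mm from the pad's centre at the block's far end. The top bar is 16 mm (along the block) by 36 mm (across) and 5 mm thick; fully up it is 60 mm above the bench, pushed right down 45 mm, 5 mm above the 40 mm high guide plate around it. x axis along the block, away from the pad.
- tag_a (a joint): Travel of that tag straight down, m: 0 fully up, 0.015 right down on its stop; it starts up, at 0 to 0.003. Friction of about 2.5 N, no spring: it stays where it is left.
- pad_b_top (a point): Centre of the top face of one of three identical white sprung pads (a square keycap 50 x 50 mm, top face about 40 x 40 mm, 12 mm thick) on the robot-side end of a grey tester block 150 x 84 mm and 36 mm high, screwed to the bench. At rest this point is 60 mm above the bench. Its x axis points along the block towards that block's tag. The letter tells nothing about place; the blocks look the same.
- pad_b (a joint): Travel of that pad straight down, m: 0 at rest, 0.012 bottomed. It springs back when let go. Each has under 1 N of preload (the softest sinks 0.1 mm under its own weight, too little to see), then a constant spring rate; the three rates lie between 200 and 1000 N/m and each is about twice or half the next.
- tag_b_top (a point): Centre of the top of the white T-shaped tag on the same block as the pad of the same letter, 80 mm from the pad's centre at the block's far end. The top bar is 16 mm (along the block) by 36 mm (across) and 5 mm thick; fully up it is 60 mm above the bench, pushed right down 45 mm, 5 mm above the 40 mm high guide plate around it. x axis along the block, away from the pad.
- tag_b (a joint): Travel of that tag straight down, m: 0 fully up, 0.015 right down on its stop; it starts up, at 0 to 0.003. Friction of about 2.5 N, no spring: it stays where it is left.
- pad_c_top (a point): Centre of the top face of one of three identical white sprung pads (a square keycap 50 x 50 mm, top face about 40 x 40 mm, 12 mm thick) on the robot-side end of a grey tester block 150 x 84 mm and 36 mm high, screwed to the bench. At rest this point is 60 mm above the bench. Its x axis points along the block towards that block's tag. The letter tells nothing about place; the blocks look the same.
- pad_c (a joint): Travel of that pad straight down, m: 0 at rest, 0.012 bottomed. It springs back when let go. Each has under 1 N of preload (the softest sinks 0.1 mm under its own weight, too little to see), then a constant spring rate; the three rates lie between 200 and 1000 N/m and each is about twice or half the next.
- tag_c_top (a point): Centre of the top of the white T-shaped tag on the same block as the pad of the same letter, 80 mm from the pad's centre at the block's far end. The top bar is 16 mm (along the block) by 36 mm (across) and 5 mm thick; fully up it is 60 mm above the bench, pushed right down 45 mm, 5 mm above the 40 mm high guide plate around it. x axis along the block, away from the pad.
- tag_c (a joint): Travel of that tag straight down, m: 0 fully up, 0.015 right down on its stop; it starts up, at 0 to 0.003. Friction of about 2.5 N, no spring: it stays where it is left.
- switch: Loose black key switch, 30 x 30 x 26 mm, between two blocks; bystander. Origin at the centre of its underside.
- keycap: Loose white keycap, 37 x 30 x 12 mm, between two blocks; bystander. Origin at the centre of its underside.
- oiler: Small white bottle, 38 mm across, 80 mm tall, with a black cap; bystander. Origin at the centre of its underside.
- screwdriver: Black-handled screwdriver lying on the bench, 170 mm long; bystander. Origin on the bench under it, away from its ends.
- brush: Small wooden-handled brush lying on the bench, about 150 mm long; bystander. Origin on the bench under it, away from its ends.

How it is judged:
By the outcome, as a careful person would: the job done as asked, in the order asked, and still so for the second after the job is handed in, with the robot touching nothing.
It also fails if it takes over 51 s, if anything falls off the work surface, if the arm or the gripper's body presses on something with over 40 N, if the wrist force passes 120 N, or if a joint passes its speed limit or range.

## Working session

There is one attempt and no reset: what is moved stays moved. The work goes in short steps, Python scripts to look and compute and a tool call to move; the robot and the scene stay as the last step left them, time stands still between calls to the robot, and variables do not carry over. Pictures are saved under pics/ and viewed, at most 10 in all, crops included, and the job is handed in when it is done.

Besides the shell and the picture viewer there is one more tool, called after ">>>" as name(argument=value, ...) on one line, values as JSON. step_arm: Moves the arm, as the interface text tells. Shifts and turns lie within -1 to 1; 1 stands for 0.3 m of shift or pi rad of turn. Its arguments: {"type":"object","properties":{"moves":{"type":"array","items":{"type":"object","properties":{"x":{"type":"number"},"y":{"type":"number"},"z":{"type":"number"},"rx":{"type":"number"},"ry":{"type":"number"},"rz":{"type":"number"},"gripper":{"type":"number"}}}},"grip_force":{"type":"number"}},"required":["moves"]}

```bash
mkdir -p pics; python3 - <<'E'
from cell import robot
import cv2,numpy as np
o=robot.get_obs()
print({k:np.round(v,3).tolist() for k,v in o.items()})
for c in ("scene","side"):
    im,d=robot.capture(c); cv2.imwrite(f"pics/{c}1.png",im[:,:,::-1])
    for n in ("pad_a_top","tag_a_top"):
        for r in robot.tip_of(n,c): print(c,n,np.round(r["position"],4).tolist(),round(r["score"],2))
    for n in ("oiler","switch","keycap","screwdriver","brush"):
        for r in robot.tip_of(n,c)[:1]: print(c,n,np.round(r["position"],4).tolist(),round(r["score"],2))
E
```

```text
{'t': 0.0, 'qpos': [1.074, 0.246, 1.559, -0.0, 1.339, -0.174], 'dq': [-0.0, -0.0, 0.0, -0.001, 0.0, 0.0], 'effort': [0.0, -41.582, -31.461, 0.069, 0.033, -0.0], 'tool_pos': [0.206, 0.616, 0.169], 'orientation': [-0.505, -3.1, 0.003], 'ft_force': [0.301, -0.701, -0.293], 'moment': [-0.079, 0.031, 0.038], 'grasp_force': 0.0, 'opening': 0.094}
scene pad_a_top [0.4653, 0.2545, 0.0657] 0.64
scene tag_a_top [0.5411, 0.2457, 0.0548] 0.72
scene oiler [0.4451, 0.1253, 0.0008] 0.9
scene switch [0.5748, 0.1268, 0.0006] 0.7
scene keycap [0.541, -0.1278, 0.0001] 0.79
scene screwdriver [0.5692, -0.383, 0.0005] 0.82
scene brush [0.6941, -0.1169, 0.0025] 0.78
side pad_a_top [0.4683, 0.2532, 0.0599] 0.59
side tag_a_top [0.5441, -0.1281, -0.0002] 0.7
side tag_a_top [0.5444, 0.2512, 0.0558] 0.48
side tag_a_top [0.5121, 0.0099, 0.0611] 0.43
side oiler [0.4532, 0.1231, 0.0039] 0.95
side switch [0.5713, 0.1288, -0.0011] 0.63
side keycap [0.5427, -0.1283, -0.0028] 0.69
side screwdriver [0.5641, -0.3819, -0.0005] 0.65
side brush [0.6977, -0.1152, -0.0031] 0.55
```

View pics/scene1.png

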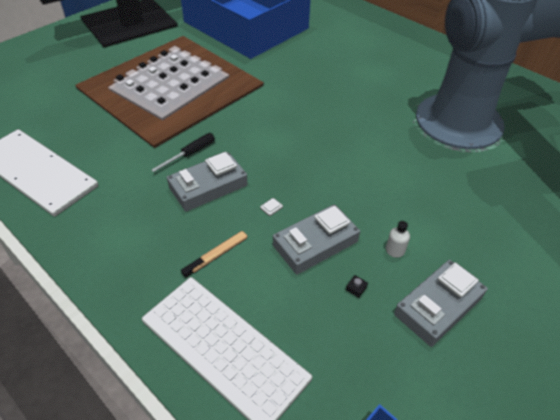

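View pics/side1.png

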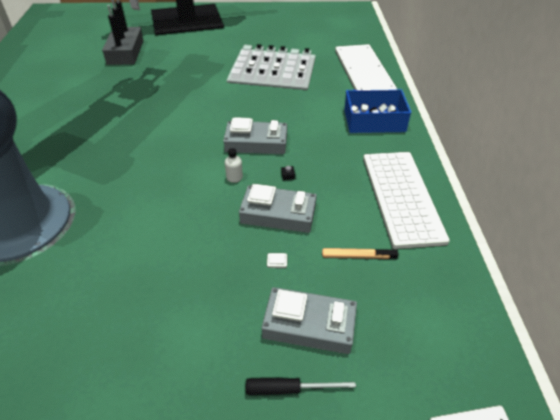

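The scene view shows three blocks: left pad (459,279) and tag (430,307), middle pad (333,219) and tag (298,238), right pad (221,163) and tag (187,180). The oiler (398,240) stands between the left and middle blocks. The side view agrees. Next I'll measure the white tops from the depth images.

```bash
cat > h.py <<'E'
from cell import robot
import numpy as np,cv2
def cloud(c):
    im,d=robot.capture(c); k=robot.get_calibration(c); K,T=k["K"],k["cam_to_world"]
    v,u=np.mgrid[:420,:560]
    p=np.stack([(u-K[0,2])/K[0,0]*d,-(v-K[1,2])/K[1,1]*d,-d],-1)
    return im,d,p@T[:3,:3].T+T[:3,3]
E
python3 - <<'E'
from h import *
for c in ("scene","side"):
    im,d,P=cloud(c)
    k=robot.get_calibration(c); print(k.keys())
    m=(d>0)&(im.min(-1)>150)&(P[...,2]>.05)&(P[...,2]<.068)&(P[...,0]>.35)&(P[...,0]<.65)&(abs(P[...,1])<.4)
    n,l,s,ce=cv2.connectedComponentsWithStats(m.astype(np.uint8))
    for i in range(1,n):
        if s[i,4]<25: continue
        q=P[l==i]; r=cv2.minAreaRect((q[:,:2]*1000).astype(np.float32))
        print(c,ce[i].round(),s[i,4],np.median(q,0).round(4),"rect",np.round(r[0]),np.round(r[1]),round(r[2],1))
E
```

```text
dict_keys(['K', 'cam_to_world'])
scene [220. 163.] 386 [ 0.5613 -0.2538  0.06  ] rect [ 559. -257.] [51. 50.] 74.1
scene [186. 175.] 98 [ 0.6371 -0.2769  0.0588] rect [ 637. -277.] [36. 16.] 76.4
scene [332. 219.] 526 [0.5175 0.0121 0.0597] rect [514.  10.] [52. 50.] 79.3
scene [297. 235.] 135 [ 0.5919 -0.0083  0.0588] rect [592.  -9.] [38. 17.] 75.3
scene [400. 236.] 143 [0.4597 0.1298 0.0558] rect [456. 127.] [23. 33.] 37.4
scene [458. 279.] 692 [0.4701 0.2563 0.06  ] rect [467. 255.] [51. 52.] 84.7
scene [429. 304.] 180 [0.5461 0.2482 0.0576] rect [546. 248.] [36. 18.] 84.7
dict_keys(['K', 'cam_to_world'])
side [241. 125.] 269 [0.465  0.2468 0.0579] rect [465. 252.] [51. 50.] 85.5
side [274. 126.] 66 [0.5445 0.2428 0.0552] rect [544. 245.] [38. 15.] 88.2
side [233. 161.] 88 [0.4522 0.1125 0.0546] rect [450. 114.] [31. 22.] 0.6
side [262. 194.] 422 [0.5132 0.0017 0.0581] rect [513.   6.] [49. 50.] 79.5
side [300. 198.] 106 [ 0.5905 -0.0121  0.0568] rect [591. -11.] [36. 16.] 77.1
side [290. 305.] 790 [ 0.5573 -0.2645  0.0588] rect [ 557. -261.] [51. 51.] 75.1
side [338. 312.] 190 [ 0.6349 -0.2805  0.0573] rect [ 635. -280.] [37. 16.] 76.3
```

>>> step_arm(moves=[{"rz": -0.05, "gripper": 0}, {"rz": -0.053, "gripper": 0}, {"gripper": 0}], grip_force=5)

```text
$.moves[0]: bad value
```

```bash
python3 - <<'E'
from h import *
from scipy.spatial.transform import Rotation as R
o=robot.get_obs(); print(o["t"],o["tool_pos"],R.from_rotvec(o["orientation"]).as_matrix().round(3),o["opening"])
im,d,P=cloud("side")
for uv in((120,45),(118,20),(118,5)): print(uv,P[uv[1],uv[0]].round(3))
m=(d>0)&(P[...,2]>.09)&(P[...,0]>.15)&(P[...,0]<.7)&(abs(P[...,1])<.6)
print(m.sum(), P[m].min(0) if m.any() else 0, P[m].max(0) if m.any() else 0)
E
```

```text
0.9 [0.20621383 0.61643691 0.16985489] [[-0.948  0.317  0.   ]
 [ 0.317  0.948  0.   ]
 [-0.     0.    -1.   ]] 0.09399268639312884
(120, 45) [0.086 0.682 0.051]
(118, 20) [0.085 0.727 0.109]
(118, 5) [0.082 0.773 0.135]
86 [0.17848197 0.55441885 0.20490644] [0.20006396 0.56904293 0.23337125]
```

>>> step_arm(moves=[{"x": 0, "y": 0, "z": 0, "rx": 0, "ry": 0, "rz": -0.05, "gripper": 0}, {"x": 0, "y": 0, "z": 0, "rx": 0, "ry": 0, "rz": -0.053, "gripper": 0}], grip_force=5)

```text
t: 1.2
tool_pos: [0.2062, 0.6164, 0.1699]
orientation: [0.01, -3.142, -0.0]
ft_force: [-0.4, -0.1, 0.8]
opening: 0.0771
grasp_force: 0.0
```

>>> step_arm(moves=[{"x": -0.087, "y": -0.121, "z": 0, "rx": 0, "ry": 0, "rz": 0, "gripper": 0}, {"x": -0.087, "y": -0.121, "z": 0, "rx": 0, "ry": 0, "rz": 0, "gripper": 0}, {"x": -0.087, "y": -0.121, "z": 0, "rx": 0, "ry": 0, "rz": 0, "gripper": 0}, {"x": -0.087, "y": -0.121, "z": 0, "rx": 0, "ry": 0, "rz": 0, "gripper": 0}, {"x": -0.087, "y": -0.121, "z": 0, "rx": 0, "ry": 0, "rz": 0, "gripper": 0}, {"x": -0.087, "y": -0.121, "z": 0, "rx": 0, "ry": 0, "rz": 0, "gripper": 0}, {"x": -0.087, "y": -0.121, "z": 0, "rx": 0, "ry": 0, "rz": 0, "gripper": 0}, {"x": -0.087, "y": -0.121, "z": 0, "rx": 0, "ry": 0, "rz": 0, "gripper": 0}, {"x": -0.087, "y": -0.121, "z": 0, "rx": 0, "ry": 0, "rz": 0, "gripper": 0}, {"x": -0.087, "y": -0.121, "z": 0, "rx": 0, "ry": 0, "rz": 0, "gripper": 0}])

```text
t: 2.45
tool_pos: [0.4683, 0.2524, 0.1701]
orientation: [-0.001, 3.141, 0.0]
ft_force: [-0.1, -0.3, 1.2]
opening: 0.0006
grasp_force: 0.0
```

>>> step_arm(moves=[{"x": 0, "y": 0, "z": 0.13, "rx": 0, "ry": 0, "rz": 0, "gripper": 0}, {"x": 0, "y": 0, "z": 0.13, "rx": 0, "ry": 0, "rz": 0, "gripper": 0}, {"x": 0, "y": 0, "z": 0.06, "rx": 0, "ry": 0, "rz": 0, "gripper": 0}, {"x": 0, "y": 0, "z": 0.02, "rx": 0, "ry": 0, "rz": 0, "gripper": 0}, {"x": 0, "y": 0, "z": 0, "rx": 0, "ry": 0, "rz": 0, "gripper": 0}, {"x": 0, "y": 0, "z": 0, "rx": 0, "ry": 0, "rz": 0, "gripper": 0}])

```text
t: 3.2
tool_pos: [0.4686, 0.2541, 0.0694]
orientation: [-0.002, 3.139, 0.001]
ft_force: [-0.6, 0.4, 1.0]
opening: 0.0007
grasp_force: 0.0
```

>>> step_arm(moves=[{"x": 0, "y": 0, "z": 0.02, "rx": 0, "ry": 0, "rz": 0, "gripper": 0}, {"x": 0, "y": 0, "z": 0.01, "rx": 0, "ry": 0, "rz": 0, "gripper": 0}, {"x": 0, "y": 0, "z": 0, "rx": 0, "ry": 0, "rz": 0, "gripper": 0}, {"x": 0, "y": 0, "z": 0, "rx": 0, "ry": 0, "rz": 0, "gripper": 0}])

```text
t: 3.7
tool_pos: [0.4675, 0.2537, 0.0589]
orientation: [-0.001, 3.141, 0.0]
ft_force: [1.0, -0.6, -0.1]
opening: 0.0002
grasp_force: 0.0
```

>>> step_arm(moves=[{"x": 0, "y": 0, "z": 0.013, "rx": 0, "ry": 0, "rz": 0, "gripper": 0}, {"x": 0, "y": 0, "z": 0, "rx": 0, "ry": 0, "rz": 0, "gripper": 0}, {"x": 0, "y": 0, "z": 0, "rx": 0, "ry": 0, "rz": 0, "gripper": 0}])

```text
t: 4.08
tool_pos: [0.4674, 0.2536, 0.0549]
orientation: [0.001, -3.141, 0.0]
ft_force: [0.1, -0.8, 0.8]
opening: 0.0003
grasp_force: 0.0
```

>>> step_arm(moves=[{"x": 0, "y": 0, "z": 0.013, "rx": 0, "ry": 0, "rz": 0, "gripper": 0}, {"x": 0, "y": 0, "z": 0, "rx": 0, "ry": 0, "rz": 0, "gripper": 0}, {"x": 0, "y": 0, "z": 0, "rx": 0, "ry": 0, "rz": 0, "gripper": 0}])

```text
t: 4.45
tool_pos: [0.4675, 0.2536, 0.051]
orientation: [0.001, -3.141, 0.0]
ft_force: [-0.2, -0.9, 0.5]
opening: 0.0004
grasp_force: 0.0
```

```bash
cat > avg.py <<'E'
from h import *
f=[];e=[]
for i in range(8):
    robot.capture("side"); o=robot.get_obs(); f.append(o["ft_force"][2]); e.append(o["tool_pos"])
print("F",np.mean(f).round(2),np.std(f).round(2),"pos",np.mean(e,0).round(4),o["t"],o["effort"].round(2) if hasattr(o["effort"],"round") else o["effort"])
E
python3 avg.py
```

```text
F 0.17 0.39 pos [0.4675 0.2537 0.0511] 4.85 [ -0.   -32.29 -27.58   0.     0.08   0.  ]
```

```bash
python3 - <<'E'
from h import *
a,_=robot.capture("side"); b,_=robot.capture("scene"); w,_=robot.capture("wrist")
f=lambda i,u,v:cv2.resize(i[v:v+100,u:u+130],(390,300),interpolation=2)
o=np.zeros((600,790,3),np.uint8); o[:300,:390]=f(a,190,70); o[:300,400:]=f(b,390,230); o[300:,:390]=cv2.resize(w,(390,300))
cv2.imwrite("pics/p2.png",o[:,:,::-1])
E
```

```text
(no output)
```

View pics/p2.png

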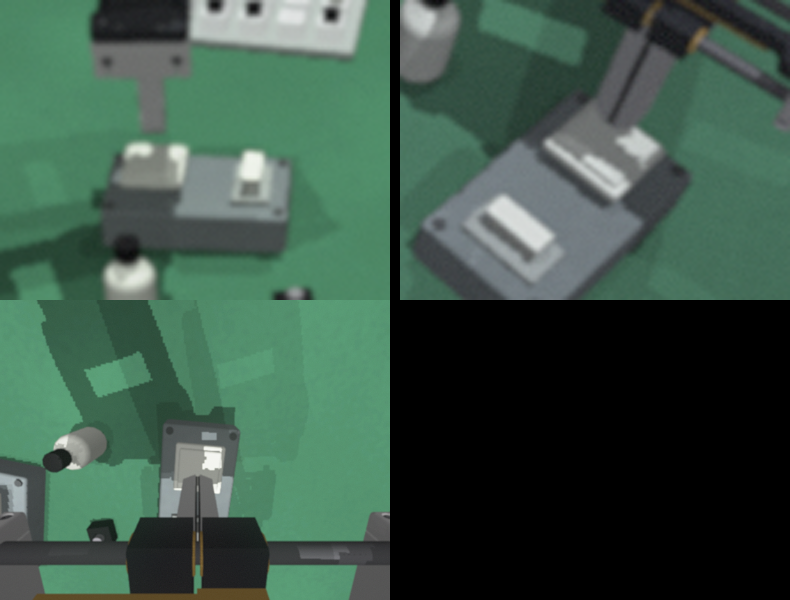

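The wrist, side and scene crops show the shut fingers standing on the left pad. The force reading has an offset, so I'll take a reading in the air just above the pad.

>>> step_arm(moves=[{"x": 0, "y": 0, "z": -0.03, "rx": 0, "ry": 0, "rz": 0, "gripper": 0}, {"x": 0, "y": 0, "z": -0.03, "rx": 0, "ry": 0, "rz": 0, "gripper": 0}, {"x": 0, "y": 0, "z": 0, "rx": 0, "ry": 0, "rz": 0, "gripper": 0}, {"x": 0, "y": 0, "z": 0, "rx": 0, "ry": 0, "rz": 0, "gripper": 0}])

```text
t: 5.5
tool_pos: [0.4675, 0.2536, 0.0692]
orientation: [-0.001, 3.141, 0.0]
ft_force: [0.3, -0.1, -0.9]
opening: 0.0009
grasp_force: 0.0
```

```bash
python3 avg.py
```

```text
F 0.15 0.44 pos [0.4673 0.2536 0.0688] 5.9 [  0.   -31.83 -28.2    0.     0.08  -0.  ]
```

>>> step_arm(moves=[{"x": 0, "y": 0, "z": 0.05, "rx": 0, "ry": 0, "rz": 0, "gripper": 0}, {"x": 0, "y": 0, "z": 0.01, "rx": 0, "ry": 0, "rz": 0, "gripper": 0}, {"x": 0, "y": 0, "z": 0, "rx": 0, "ry": 0, "rz": 0, "gripper": 0}])

```text
t: 6.28
tool_pos: [0.4669, 0.2535, 0.0503]
orientation: [0.001, -3.14, 0.001]
ft_force: [0.4, -0.0, -0.1]
opening: 0.0
grasp_force: 0.0
```

```bash
python3 - <<'E'
from h import *
print(robot.get_obs()["tool_pos"])
for c in ("side","scene"):
    im,d,P=cloud(c)
    m=(d>0)&(abs(P[...,0]-.4675)<.03)&(abs(P[...,1]-.2536)<.03)&(P[...,2]>.035)
    z=P[m][:,2]; print(c,np.histogram(z,np.arange(.04,.13,.005)))
    q=P[m&(P[...,2]>.072)]; print(q.min(0).round(3),q.max(0).round(3),np.median(q,0).round(3))
    mm=m&(P[...,2]<.064)&(im.min(-1)>100); print("pad z",np.percentile(P[mm][:,2],[10,50,90]).round(4))
E
```

```text
[0.46690482 0.25348342 0.05025449]
side (array([  0,  17,  74, 189,  21,   0,   0,   0,   0,   5,  12,  14,  17,
        14,  13,  17,  21]), array([0.04 , 0.045, 0.05 , 0.055, 0.06 , 0.065, 0.07 , 0.075, 0.08 ,
       0.085, 0.09 , 0.095, 0.1  , 0.105, 0.11 , 0.115, 0.12 , 0.125]))
[0.438 0.224 0.088] [0.497 0.281 0.32 ] [0.472 0.236 0.238]
pad z [0.05   0.0574 0.0597]
scene (array([  1,   6,  66, 322, 296,   0,   0,   0,   0,   6,  18,  35,  31,
        34,  31,  35,  37]), array([0.04 , 0.045, 0.05 , 0.055, 0.06 , 0.065, 0.07 , 0.075, 0.08 ,
       0.085, 0.09 , 0.095, 0.1  , 0.105, 0.11 , 0.115, 0.12 , 0.125]))
[0.44  0.224 0.086] [0.497 0.284 0.408] [0.487 0.259 0.291]
pad z [0.037  0.059  0.0618]
```

```bash
python3 - <<'E'
from h import *
for c in ("side","scene"):
    im,d,P=cloud(c)
    m=(d>0)&(abs(P[...,0]-.4675)<.05)&(abs(P[...,1]-.2536)<.05)&(P[...,2]>.075)&(P[...,2]<.125)
    q=P[m]; print(c,np.percentile(q,[1,10,50,90,99],axis=0).round(4).tolist())
    for z in (.09,.105,.12):
        s=q[abs(q[:,2]-z)<.006]; print(z,s.min(0).round(4),s.max(0).round(4),np.median(s,0).round(4))
E
```

```text
side [[0.4579, 0.2376, 0.0859], [0.4595, 0.2385, 0.0944], [0.4679, 0.2403, 0.1066], [0.4757, 0.2474, 0.1205], [0.4768, 0.258, 0.1241]]
0.09 [0.4577 0.2387 0.0858] [0.4765 0.2498 0.096 ] [0.4671 0.243  0.0939]
0.105 [0.458  0.2376 0.099 ] [0.4769 0.2603 0.1106] [0.4698 0.2398 0.1043]
0.12 [0.459  0.2375 0.114 ] [0.4756 0.2428 0.1246] [0.4664 0.2395 0.12  ]
scene [[0.462, 0.2418, 0.09], [0.4751, 0.2447, 0.0953], [0.4777, 0.2546, 0.109], [0.4789, 0.2656, 0.1216], [0.4798, 0.2661, 0.1244]]
0.09 [0.475  0.2447 0.0877] [0.479  0.2655 0.096 ] [0.4776 0.2529 0.0935]
0.105 [0.4617 0.2413 0.0993] [0.4798 0.2661 0.111 ] [0.4778 0.2553 0.1052]
0.12 [0.4609 0.2411 0.114 ] [0.4801 0.2661 0.1248] [0.4777 0.2553 0.1187]
```

The depth shows the shut fingertips at z≈0.087 while the reported TCP is at 0.050. So they sit about 36 mm higher than reported, though xy agrees. The pad hasn't been touched yet, so I'll go down slowly until I feel force.

>>> step_arm(moves=[{"x": 0, "y": 0, "z": 0.03, "rx": 0, "ry": 0, "rz": 0, "gripper": 0}, {"x": 0, "y": 0, "z": 0.03, "rx": 0, "ry": 0, "rz": 0, "gripper": 0}, {"x": 0, "y": 0, "z": 0.01, "rx": 0, "ry": 0, "rz": 0, "gripper": 0}, {"x": 0, "y": 0, "z": 0, "rx": 0, "ry": 0, "rz": 0, "gripper": 0}])

```text
t: 6.98
tool_pos: [0.4671, 0.2535, 0.0296]
orientation: [0.001, -3.141, 0.0]
ft_force: [-0.9, -0.5, 0.8]
opening: 0.0004
grasp_force: 0.0
```

```bash
cat > tip.py <<'E'
from h import *
x,y,_=robot.get_obs()["tool_pos"]
for c in ("side","scene"):
    im,d,P=cloud(c); r=np.hypot(P[...,0]-x,P[...,1]-y)
    m=(d>0)&(r<.02)&(P[...,2]>.03)&(P[...,2]<.12); z=np.sort(P[m][:,2])
    g=np.diff(z); i=np.argmax(g); print(c,"pad/tip gap",z[i].round(4),z[i+1].round(4),"of",len(z))
E
python3 tip.py; python3 avg.py
```

```text
side pad/tip gap 0.0369 0.0536 of 272
scene pad/tip gap 0.0389 0.0558 of 566
F -0.01 0.57 pos [0.4677 0.2537 0.0303] 7.475 [  0.   -32.86 -26.78   0.     0.08  -0.  ]
```

>>> step_arm(moves=[{"x": 0, "y": 0, "z": 0.013, "rx": 0, "ry": 0, "rz": 0, "gripper": 0}, {"x": 0, "y": 0, "z": 0.01, "rx": 0, "ry": 0, "rz": 0, "gripper": 0}, {"x": 0, "y": 0, "z": 0, "rx": 0, "ry": 0, "rz": 0, "gripper": 0}])

```text
t: 7.85
tool_pos: [0.4675, 0.2536, 0.0231]
orientation: [0.001, -3.141, 0.0]
ft_force: [-0.3, 0.1, 2.5]
opening: 0.0004
grasp_force: 1.0
```

>>> step_arm(moves=[{"x": 0, "y": 0, "z": 0.013, "rx": 0, "ry": 0, "rz": 0, "gripper": 0}, {"x": 0, "y": 0, "z": 0, "rx": 0, "ry": 0, "rz": 0, "gripper": 0}, {"x": 0, "y": 0, "z": 0, "rx": 0, "ry": 0, "rz": 0, "gripper": 0}])

```text
t: 8.22
tool_pos: [0.4677, 0.2537, 0.0197]
orientation: [-0.001, 3.141, 0.0]
ft_force: [-1.3, -0.7, 4.5]
opening: 0.0005
grasp_force: 2.6
```

```bash
python3 avg.py
```

```text
F 5.11 0.4 pos [0.4677 0.2537 0.0197] 8.625 [-1.300e-01 -3.079e+01 -2.504e+01  3.000e-02 -3.800e-01  0.000e+00]
```

>>> step_arm(moves=[{"x": 0, "y": 0, "z": 0.01, "rx": 0, "ry": 0, "rz": 0, "gripper": 0}, {"x": 0, "y": 0, "z": 0, "rx": 0, "ry": 0, "rz": 0, "gripper": 0}, {"x": 0, "y": 0, "z": 0, "rx": 0, "ry": 0, "rz": 0, "gripper": 0}])

```text
t: 9.0
tool_pos: [0.4677, 0.2537, 0.0171]
orientation: [-0.001, 3.141, -0.0]
ft_force: [-2.7, -1.0, 7.7]
opening: 0.0007
grasp_force: 3.9
```

```bash
python3 avg.py
```

```text
F 7.82 0.37 pos [0.4677 0.2537 0.0171] 9.4 [ -0.21 -29.84 -24.55   0.05  -0.7   -0.  ]
```

Left pad: 5.1 N at 19.7 mm and 7.8 N at 17.1 mm, so about 1000 N/m, with about 7 mm of travel. Moving to the middle pad.

>>> step_arm(moves=[{"x": 0, "y": 0, "z": -0.1, "rx": 0, "ry": 0, "rz": 0, "gripper": 0}, {"x": 0, "y": 0, "z": -0.1, "rx": 0, "ry": 0, "rz": 0, "gripper": 0}, {"x": -0.0255, "y": -0.1365, "z": 0, "rx": 0, "ry": 0, "rz": 0, "gripper": 0}, {"x": -0.0255, "y": -0.1365, "z": 0, "rx": 0, "ry": 0, "rz": 0, "gripper": 0}, {"x": -0.0255, "y": -0.1365, "z": 0, "rx": 0, "ry": 0, "rz": 0, "gripper": 0}, {"x": -0.0255, "y": -0.1365, "z": 0, "rx": 0, "ry": 0, "rz": 0, "gripper": 0}, {"x": -0.0255, "y": -0.1365, "z": 0, "rx": 0, "ry": 0, "rz": 0, "gripper": 0}, {"x": -0.0255, "y": -0.1365, "z": 0, "rx": 0, "ry": 0, "rz": 0, "gripper": 0}, {"x": 0, "y": 0, "z": 0, "rx": 0, "ry": 0, "rz": 0, "gripper": 0}])

```text
t: 10.52
tool_pos: [0.5139, 0.0059, 0.076]
orientation: [0.005, 3.142, -0.0]
ft_force: [-0.2, 0.2, 0.1]
opening: 0.0004
grasp_force: 0.0
```

>>> step_arm(moves=[{"x": 0, "y": 0, "z": 0.1, "rx": 0, "ry": 0, "rz": 0, "gripper": 0}, {"x": 0, "y": 0, "z": 0.05, "rx": 0, "ry": 0, "rz": 0, "gripper": 0}, {"x": 0, "y": 0, "z": 0.01, "rx": 0, "ry": 0, "rz": 0, "gripper": 0}, {"x": 0, "y": 0, "z": 0, "rx": 0, "ry": 0, "rz": 0, "gripper": 0}])

```text
t: 11.02
tool_pos: [0.5138, 0.0083, 0.0285]
orientation: [-0.002, 3.141, -0.0]
ft_force: [-0.1, -0.3, -1.1]
opening: 0.0004
grasp_force: 0.0
```

>>> step_arm(moves=[{"x": 0, "y": 0, "z": 0.017, "rx": 0, "ry": 0, "rz": 0, "gripper": 0}, {"x": 0, "y": 0, "z": 0.01, "rx": 0, "ry": 0, "rz": 0, "gripper": 0}, {"x": 0, "y": 0, "z": 0, "rx": 0, "ry": 0, "rz": 0, "gripper": 0}])

```text
t: 11.4
tool_pos: [0.5139, 0.008, 0.0204]
orientation: [-0.001, 3.141, -0.0]
ft_force: [1.1, 0.9, 0.9]
opening: 0.0005
grasp_force: 0.5
```

```bash
python3 avg.py
```

```text
F 1.13 0.3 pos [0.5139 0.0079 0.0204] 11.8 [ -0.07 -30.65 -25.32  -0.1    0.27  -0.  ]
```

>>> step_arm(moves=[{"x": 0, "y": 0, "z": 0.011, "rx": 0, "ry": 0, "rz": 0, "gripper": 0}, {"x": 0, "y": 0, "z": 0, "rx": 0, "ry": 0, "rz": 0, "gripper": 0}, {"x": 0, "y": 0, "z": 0, "rx": 0, "ry": 0, "rz": 0, "gripper": 0}])

```text
t: 12.18
tool_pos: [0.5136, 0.0079, 0.0169]
orientation: [-0.001, 3.142, -0.0]
ft_force: [0.7, -0.5, 1.4]
opening: 0.0005
grasp_force: 1.0
```

```bash
python3 avg.py
```

```text
F 2.05 0.41 pos [0.5136 0.0079 0.0169] 12.575 [ 1.700e-01 -3.028e+01 -2.475e+01  2.000e-02  2.800e-01 -0.000e+00]
```

Middle pad: about 260 N/m. On to the right pad.

>>> step_arm(moves=[{"x": 0, "y": 0, "z": -0.1, "rx": 0, "ry": 0, "rz": 0, "gripper": 0}, {"x": 0, "y": 0, "z": -0.1, "rx": 0, "ry": 0, "rz": 0, "gripper": 0}, {"x": -0.021, "y": -0.127, "z": 0, "rx": 0, "ry": 0, "rz": 0, "gripper": 0}, {"x": -0.021, "y": -0.127, "z": 0, "rx": 0, "ry": 0, "rz": 0, "gripper": 0}, {"x": -0.021, "y": -0.127, "z": 0, "rx": 0, "ry": 0, "rz": 0, "gripper": 0}, {"x": -0.021, "y": -0.127, "z": 0, "rx": 0, "ry": 0, "rz": 0, "gripper": 0}, {"x": -0.021, "y": -0.127, "z": 0, "rx": 0, "ry": 0, "rz": 0, "gripper": 0}, {"x": -0.021, "y": -0.127, "z": 0, "rx": 0, "ry": 0, "rz": 0, "gripper": 0}, {"x": -0.021, "y": -0.127, "z": 0, "rx": 0, "ry": 0, "rz": 0, "gripper": 0}, {"x": 0, "y": 0, "z": 0, "rx": 0, "ry": 0, "rz": 0, "gripper": 0}])

```text
t: 13.82
tool_pos: [0.5574, -0.2605, 0.0762]
orientation: [-0.003, -3.141, -0.001]
ft_force: [-0.5, 0.5, 0.8]
opening: 0.0006
grasp_force: 0.0
```

>>> step_arm(moves=[{"x": 0, "y": 0, "z": 0.1, "rx": 0, "ry": 0, "rz": 0, "gripper": 0}, {"x": 0, "y": 0, "z": 0.05, "rx": 0, "ry": 0, "rz": 0, "gripper": 0}, {"x": 0, "y": 0, "z": 0.01, "rx": 0, "ry": 0, "rz": 0, "gripper": 0}, {"x": 0, "y": 0, "z": 0, "rx": 0, "ry": 0, "rz": 0, "gripper": 0}])

```text
t: 14.32
tool_pos: [0.5581, -0.2583, 0.0292]
orientation: [-0.002, 3.141, -0.0]
ft_force: [-0.8, -0.1, -0.1]
opening: 0.0006
grasp_force: 0.0
```

>>> step_arm(moves=[{"x": 0, "y": 0, "z": 0.017, "rx": 0, "ry": 0, "rz": 0, "gripper": 0}, {"x": 0, "y": 0, "z": 0.01, "rx": 0, "ry": 0, "rz": 0, "gripper": 0}, {"x": 0, "y": 0, "z": 0, "rx": 0, "ry": 0, "rz": 0, "gripper": 0}])

```text
t: 14.7
tool_pos: [0.5585, -0.259, 0.0214]
orientation: [-0.001, 3.14, -0.001]
ft_force: [1.3, -0.2, 2.4]
opening: 0.0003
grasp_force: 1.1
```

```bash
python3 avg.py
```

```text
F 2.36 0.54 pos [ 0.5584 -0.259   0.0213] 15.1 [ -0.18 -39.2  -25.15  -0.2    0.5   -0.  ]
```

>>> step_arm(moves=[{"x": 0, "y": 0, "z": 0.012, "rx": 0, "ry": 0, "rz": 0, "gripper": 0}, {"x": 0, "y": 0, "z": 0, "rx": 0, "ry": 0, "rz": 0, "gripper": 0}, {"x": 0, "y": 0, "z": 0, "rx": 0, "ry": 0, "rz": 0, "gripper": 0}])

```text
t: 15.48
tool_pos: [0.5581, -0.2589, 0.0174]
orientation: [-0.001, 3.141, -0.001]
ft_force: [2.2, -0.5, 4.4]
opening: 0.0006
grasp_force: 2.1
```

```bash
python3 avg.py
```

```text
F 4.39 0.37 pos [ 0.5581 -0.2589  0.0174] 15.875 [ 1.000e-02 -3.792e+01 -2.361e+01 -1.600e-01  7.300e-01 -0.000e+00]
```

Rates are about 1000 (left), 260 (middle) and 520 (right) N/m, so the middle pad is the softest. I'll go to its tag.

>>> step_arm(moves=[{"x": 0, "y": 0, "z": -0.1, "rx": 0, "ry": 0, "rz": 0, "gripper": 0}, {"x": 0, "y": 0, "z": -0.1, "rx": 0, "ry": 0, "rz": 0, "gripper": 0}, {"x": -0.016, "y": 0.1185, "z": 0, "rx": 0, "ry": 0, "rz": 0, "gripper": 0}, {"x": -0.016, "y": 0.1185, "z": 0, "rx": 0, "ry": 0, "rz": 0, "gripper": 0}, {"x": -0.016, "y": 0.1185, "z": 0, "rx": 0, "ry": 0, "rz": 0, "gripper": 0}, {"x": -0.016, "y": 0.1185, "z": 0, "rx": 0, "ry": 0, "rz": 0, "gripper": 0}, {"x": -0.016, "y": 0.1185, "z": 0, "rx": 0, "ry": 0, "rz": 0, "gripper": 0}, {"x": -0.016, "y": 0.1185, "z": 0, "rx": 0, "ry": 0, "rz": 0, "gripper": 0}, {"x": -0.016, "y": 0.1185, "z": 0, "rx": 0, "ry": 0, "rz": 0, "gripper": 0}, {"x": 0, "y": 0, "z": 0, "rx": 0, "ry": 0, "rz": 0.06, "gripper": 0}])

```text
t: 17.12
tool_pos: [0.5891, -0.0072, 0.0752]
orientation: [-0.295, -3.122, -0.001]
ft_force: [0.3, -0.3, 0.6]
opening: 0.0004
grasp_force: 0.0
```

>>> step_arm(moves=[{"x": 0, "y": 0, "z": 0.1, "rx": 0, "ry": 0, "rz": 0, "gripper": 0}, {"x": 0, "y": 0, "z": 0.05, "rx": 0, "ry": 0, "rz": 0, "gripper": 0}, {"x": 0, "y": 0, "z": 0.01, "rx": 0, "ry": 0, "rz": 0, "gripper": 0}, {"x": 0, "y": 0, "z": 0, "rx": 0, "ry": 0, "rz": 0, "gripper": 0}])

```text
t: 17.62
tool_pos: [0.5912, -0.01, 0.0292]
orientation: [-0.293, -3.127, 0.0]
ft_force: [-0.1, -1.0, 0.5]
opening: 0.0007
grasp_force: 0.0
```

>>> step_arm(moves=[{"x": 0, "y": 0, "z": 0.02, "rx": 0, "ry": 0, "rz": 0, "gripper": 0}, {"x": 0, "y": 0, "z": 0.02, "rx": 0, "ry": 0, "rz": 0, "gripper": 0}, {"x": 0, "y": 0, "z": 0.013, "rx": 0, "ry": 0, "rz": 0, "gripper": 0}, {"x": 0, "y": 0, "z": 0, "rx": 0, "ry": 0, "rz": 0, "gripper": 0}])

```text
t: 18.12
tool_pos: [0.5913, -0.0098, 0.0131]
orientation: [-0.293, -3.128, -0.0]
ft_force: [1.3, -0.1, 0.9]
opening: 0.0006
grasp_force: 0.5
```

>>> step_arm(moves=[{"x": 0, "y": 0, "z": 0.01, "rx": 0, "ry": 0, "rz": 0, "gripper": 0}, {"x": 0, "y": 0, "z": 0.007, "rx": 0, "ry": 0, "rz": 0, "gripper": 0}, {"x": 0, "y": 0, "z": 0, "rx": 0, "ry": 0, "rz": 0, "gripper": 0}])

```text
t: 18.5
tool_pos: [0.5915, -0.0099, 0.0095]
orientation: [-0.292, -3.128, 0.0]
ft_force: [-3.3, -0.2, 10.8]
opening: 0.0001
grasp_force: 5.4
```

>>> step_arm(moves=[{"x": 0, "y": 0, "z": 0.005, "rx": 0, "ry": 0, "rz": 0, "gripper": 0}, {"x": 0, "y": 0, "z": 0, "rx": 0, "ry": 0, "rz": 0, "gripper": 0}, {"x": 0, "y": 0, "z": 0, "rx": 0, "ry": 0, "rz": 0, "gripper": 0}])

```text
t: 18.88
tool_pos: [0.5916, -0.0099, 0.0094]
orientation: [-0.292, -3.127, 0.001]
ft_force: [-7.7, 0.5, 19.5]
opening: 0.0005
grasp_force: 9.5
```

It's hard on the stop: 20 N with no further travel. Lifting off and checking.

>>> step_arm(moves=[{"x": 0, "y": 0, "z": -0.05, "rx": 0, "ry": 0, "rz": 0, "gripper": 0}, {"x": 0, "y": 0, "z": -0.12, "rx": 0, "ry": 0, "rz": 0, "gripper": 0}, {"x": 0, "y": 0, "z": -0.12, "rx": 0, "ry": 0, "rz": 0, "gripper": 0}, {"x": 0, "y": 0, "z": -0.12, "rx": 0, "ry": 0, "rz": 0, "gripper": 0}, {"x": 0, "y": 0, "z": -0.12, "rx": 0, "ry": 0, "rz": 0, "gripper": 0}, {"x": 0, "y": 0, "z": 0, "rx": 0, "ry": 0, "rz": 0, "gripper": 0}])

```text
t: 19.62
tool_pos: [0.5931, -0.0101, 0.1688]
orientation: [0.292, 3.122, -0.001]
ft_force: [-1.2, 0.1, -0.5]
opening: 0.0006
grasp_force: 0.0
```

```bash
python3 - <<'E'
from h import *
print(robot.get_obs()["tool_pos"],robot.get_obs()["t"])
T={"L pad":(466,253.5),"L tag":(545,246.5),"M pad":(513.5,8),"M tag":(591.5,-10),"R pad":(558,-259),"R tag":(636,-278.5)}
for c in ("scene","side"):
    im,d,P=cloud(c); cv2.imwrite(f"pics/{c}9.png",im[:,:,::-1])
    for n,(x,y) in T.items():
        m=(d>0)&(abs(P[...,0]*1000-x)<8)&(abs(P[...,1]*1000-y)<7)&(P[...,2]<.09); print(c,n,m.sum(),np.percentile(P[m][:,2],[50,80]).round(4) if m.any() else "")
E
```

```text
[ 0.5931308  -0.01008539  0.16884333] 19.625
scene L pad 63 [0.0605 0.0615]
scene L tag 108 [0.0561 0.0579]
scene M pad 44 [0.0605 0.0614]
scene M tag 55 [0.0456 0.0471]
scene R pad 34 [0.0611 0.062 ]
scene R tag 46 [0.0585 0.0596]
side L pad 19 [0.0587 0.0594]
side L tag 28 [0.0558 0.0567]
side M pad 32 [0.059  0.0602]
side M tag 33 [0.0439 0.0449]
side R pad 70 [0.0594 0.0603]
side R tag 67 [0.0572 0.0584]
```

View pics/side9.png

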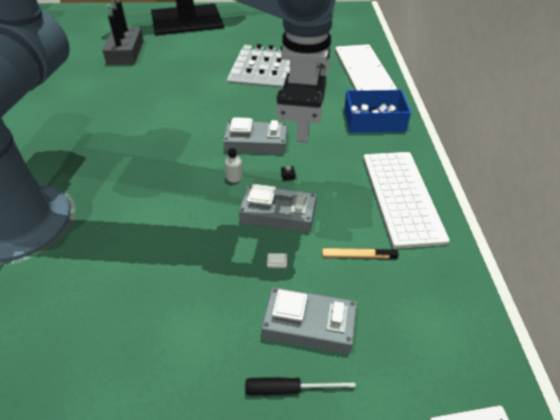

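The picture shows the middle tag down at (300,200), measured at about 45 mm. The left and right tags are still up, all three pads have sprung back to 60 mm, and the loose things haven't moved. The arm is clear, so I'm handing in.

```bash
python3 -c "
from cell import robot
print(robot.close_job())"
```

```text
the job is handed in; nothing more can be done
None
```

I pressed the three pads from left to right, each about 7 mm down. The rates were about 1000, 260 and 520 N/m, so the middle pad is the softest; its tag is on its stop, the other two tags are up, the arm is clear, and the job was handed in at about 20 s.

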